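Feel out the hidden release notch of a punch chest

TASK

The little drawer of the low green punch chest is locked, and its release key sits in a notch hidden somewhere along the chest's back edge, under the rim. Feel along the back edge with a closed fingertip until you find the notch, press the key inside it fully home so that the drawer springs ajar, then draw back clear. Do not touch the drawer itself, and do not pick up or shift any of the loose things standing about.

Things in the scene. Friction and masses are not known exactly. Their poses are not given: they have to be found in the camera images.
- chest: Low green chest bolted to the bench on 4 mm feet, 120 (x) by 280 (y) by 64 high (z) mm. Origin: centre of its underside, at bench height. +x points out of its back face, away from the robot (give or take its yaw); the drawer is in the opposite face. Sides, back and top may be touched. A dark hide, 3 mm thick, lies flat on part of the bench round and behind it.
- chest_back (a point): Middle of the chest's back face (chest x = +60 mm), at bench height; axes as the chest's. The face (z = 4 to 54 mm) is solid and smooth from y = -125 to +125 mm but for one notch lying wholly within that stretch, elsewhere at each start: 49 mm wide, z = 4 to 54 mm, 7 mm deep to the key's steel face.
- chest_rim (a point): Middle of the top back edge, 64 mm up. The top plate (10 mm thick, underside 54 mm up) ends flush with the back face and roofs the notch, so it stops an upright finger. Lean the finger 20 to 40 degrees, hand tilted away from the chest, so the tip goes in first, its leading corner 10 to 25 mm above the bench.
- key (a joint): Steel release key, the floor of the notch, 47 mm wide, z = 6 to 50 mm. 0 = out (7 mm in from the back face); 0.006 m = fully home. Moves towards the chest's -x at a push of about 5 to 8 N, has no return spring and stays where it is pushed. Geared to the drawer.
- drawer (a joint): How far the drawer stands open (m): 0 = shut, moves 4 mm for each mm of the key, 0.024 with the key fully home.
- drawer_knob (a point): Outer end of the round brass knob (20 mm across) on the dark wooden drawer front, in the chest's -x face; the drawer slides out towards the chest's -x. Shut, this point lies at chest x = -78, y = 0, z = 29 mm. The drawer, front and knob included, is not to be touched.
- beeswax: Loose yellow wax cake, 35 by 52 by 19 mm, lying on the chest's top, on the half towards the drawer; origin at the centre of its underside.
- wax_pot: Loose white lidded pot, 50 mm across, 57 mm high, behind and left of the chest; origin at the centre of its underside.
- spool_rust: Loose spool of rust-coloured thread, 57 mm across, 55 mm high, behind and right of the chest; origin at its underside.
- dome_anvil: Loose steel rivet anvil puck, 50 mm across, 14 mm high, left of the chest; origin at the centre of its underside.
- spool_black: Loose spool of black thread, 62 mm across, 45 mm high, right of the chest; origin at its underside.

How it is judged (in metres and radians):
On the way, in this order (a step that is already met when the one before it is completed fails the run):
1. the fingers touch the chest's back edge, with the key not yet home (contact force between the fingers and anything else above 0.5 N and x of the grasp point in the frame of chest between 0.045 and 0.11 m and z of the grasp point in the frame of chest below 0.075 m and y of the grasp point in the frame of chest between -0.16 and 0.16 m), for 0.05 s.
2. the fingers press the key home (value of joint key above 0.005 m and x of the grasp point in the frame of chest above 0.04 m and z of the grasp point in the frame of chest below 0.075 m and contact force between the fingers and anything else above 0.5 N), for 0.03 s.
At the end, for the whole second after the job is handed in: The key is pressed home (at least 5 of its 6 mm), the drawer stands at least 20 mm open and at rest (value of joint key above 0.005 m and value of joint drawer above 0.02 m and velocity of joint drawer below 0.01 m/s); the robot touches nothing.
It fails at once if the drawer is touched by the robot (contact force between any of the fingers, the arm and drawer above 0.5 N).
It fails at once if a loose bystander is lifted or shifted by more than 15 mm (distance of any of beeswax, wax_pot, spool_rust, dome_anvil, spool_black from where it was at the start of the episode above 0.015 m).
It also fails if it takes over 61 s, if anything falls off the work surface, if the arm or the gripper's body presses on something with over 40 N, if the wrist force passes 120 N, or if a joint passes its speed limit or range.

ROBOT

A 7-joint arm with a two-finger parallel gripper is mounted at the origin on a cart in front of the work surface, level with it; the furniture and walls round the work are solid. World frame = base frame: x ahead of the robot, y to its left, z up, the work surface at z = 0. Lengths are in m, angles in degrees, forces in N, time in s.
With the tool pointing down it reaches from about 0.425 to 0.8 m from the base axis. Payload 8.3 kg.
Tool frame: the origin (TCP) lies midway between the tips of the shut fingers; the grasp point (between the pads) lies 19 mm behind it (arm.grasp_offset is the distance from the TCP to the grasp point, in m); z points along the fingers, y is the line along which they close (so a half turn about z gives the same grasp; the last joint's range is limited). The gripper opens to 85 mm and grips with 20 to 120 N. Pads are 22 mm wide; open, the fingers measure 114 mm over their backs; the gripper's body (76 mm by 85 mm) begins 54 mm behind the grasp point. The pads swing forward as they close: fully open they stand 13 mm farther back than shut.
Start: joints at [71.11, 21.967, 0.94, 78.501, -0.361, 79.538, -2.664], TCP at [0.165, -0.603, 0.231] pointing down, gripper open.
Joint ranges: [-169.22, 169.22], [-14.56, 117.87], [-87.37, 89.26], [10.42, 133.3], [-82.24, 262.24], [0.94, 117.77], [-172.7, 172.7]. Speed limits (degrees/s): [136.94, 136.94, 172.46, 172.46, 180, 180, 180].

INTERFACE

Orientations are given as [roll, pitch, yaw] about the fixed x, y, z axes, in that order (R = Rz(yaw) Ry(pitch) Rx(roll)).
In Python, from rig import telemetry, cams, ticket, arm gives the robot as it stands.
- The arm moves only by the shell command python3 -m creep 'ROWS'. ROWS is a JSON object of lists of equal length, an entry for each row: "rotation": the turn, a rotation vector about the tool's x, y, z in degrees, a list of three; "delta_pos": the shift along the tool's x, y, z in m, a list of three; "grip": the gripper command: -1 is fully open, 1 is shut, values between are in proportion. In form: {"rotation": [[wx, wy, wz], ...], "delta_pos": [[tx, ty, tz], ...], "grip": [grip, ...]}. A call has 1 to 5 rows; each row is the pose to reach, as a shift and turn from the pose commanded when the call began, along the tool's axes at that moment; what a row does not reach only later rows make up. A row lasts 1/10 s, in which the tool goes at most 50 mm and 8.59 degrees, less where a joint would pass 70% of its speed; a pose out of reach is approached as far as the arm can. A call with a gripper value outside its range is refused whole. The fingers move at their own pace and stop on an object; the grip force is fixed at half the most. Time passes only in rows, so rows that repeat a pose let the fingers close. It gives the time, the measured TCP pose, the force, the opening and the grip force at its end, in the units of the state.
- telemetry.get_obs(): the state, without advancing time (a new reading comes with each control period).
- cams.read_camera(name): name is "scene" or "top"; returns a dict with "color" (400x640x3 uint8, red, green, blue), "fx", "fy", "cx", "cy" (pixels), "R" (3x3) and "t" (3): a world point X has camera coordinates R X + t. Camera axes: x right, y down, z forward; pixel columns grow to the right and rows downward; lengths in m; the calibration is good to about 2 mm. A picture is of the moment at which its call begins. There is no depth.
- ticket.hand_in(): hands the job in; it is judged then, once.
The state is a dict: "time": time; "joint_pos": joint angles; "qd": joint speeds; "joint_torque": joint torques, N m; "eef_pos": TCP position; "ee_rot": TCP orientation; "force": force on the tool from outside, world axes, zero at the start; "moment": the same for the moment, N m; "grip_width": finger opening in m; "grasp_force": force on a finger pad.
Only numpy, scipy, OpenCV 4.12 (cv2) and the standard library are available. Lean on these libraries where they do the work, as an engineer would, in place of code of your own. Each camera call takes 0.05 s, during which the arm holds its last target. There are 200 camera calls.

## Working session

There is one attempt and no reset: what is moved stays moved. The work goes in short steps, Python scripts to look and compute and a shell command to move; the robot and the scene stay as the last step left them, time stands still between calls to the robot, and variables do not carry over. Pictures are saved under pics/ and viewed, at most 10 in all, crops included, and the job is handed in when it is done.

```bash
mkdir -p pics; ls
python3 - <<'E'
from rig import telemetry, cams, arm
import cv2
for n in("scene","top"):
    c=cams.read_camera(n); cv2.imwrite(f"pics/{n}0.png",c["color"][:,:,::-1]); print(n,c["fx"],c["cx"],c["cy"],c["R"],c["t"])
o=telemetry.get_obs(); print(o); print([a for a in dir(arm) if a[0]!='_'])
E
```

```text
pics
scene 459.8269088361702 323.469128267183 200.44013410183013 [[-0.7840842  -0.62064334  0.00371728]
 [-0.36981229  0.46237228 -0.80588507]
 [ 0.49844843 -0.63325644 -0.59206034]] [0.43908135 0.27419427 1.26324234]
top 370.8562902515646 315.0158113407561 199.24780170496467 [[ 0.02351172 -0.99937383 -0.02644136]
 [-0.99423146 -0.02060583 -0.10525775]
 [ 0.104647    0.02876362 -0.99409339]] [4.07869006e-04 5.74959805e-01 1.12602775e+00]
{'time': 0.1, 'joint_pos': array([71.10835825, 22.01196403,  0.93936658, 78.55302715, -0.35982182,
       79.5374196 , -2.66429633]), 'qd': array([ 0.01278391,  0.00884523,  0.05851248, -0.10830315,  0.08171425,
       -0.00875615,  0.0006844 ]), 'joint_torque': array([ 2.17111723e-03, -6.29136300e+01,  8.46785903e-01, -3.72757959e+01,
        1.66412926e-02,  1.04830848e-02, -9.25870751e-06]), 'eef_pos': array([ 0.16469695, -0.60246099,  0.23038025]), 'ee_rot': array([-1.79900497e+02,  2.96452012e-03,  1.52904898e+01]), 'force': array([-0.39009529, -0.7547483 ,  1.50606919]), 'moment': array([-0.00593129, -0.02083468, -0.00948646]), 'grasp_force': 0.0, 'grip_width': 0.08554203965106247}
['IKError', 'grasp_offset']
```

View pics/scene0.png

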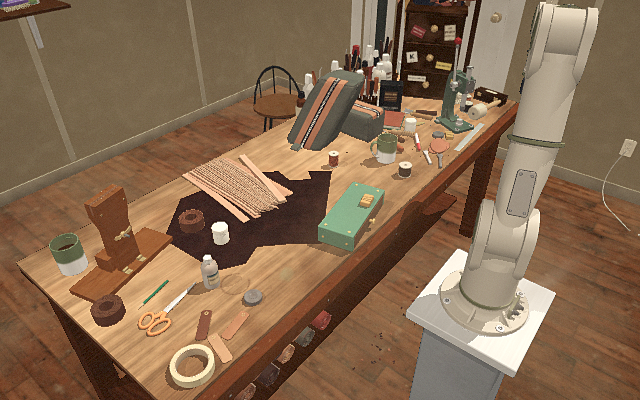

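View pics/top0.png

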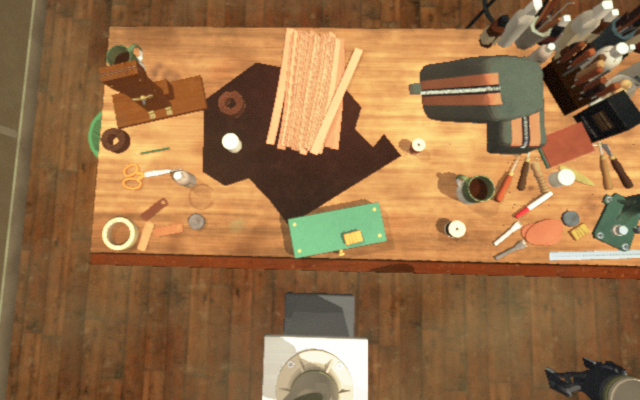

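Run:
```python
import cv2
a=cv2.imread("pics/top0.png")[190:270,270:400]; a=cv2.resize(a,None,fx=6,fy=6,interpolation=cv2.INTER_CUBIC); cv2.imwrite("pics/c1.png",a)
```

```text
(no output)
```

View pics/c1.png

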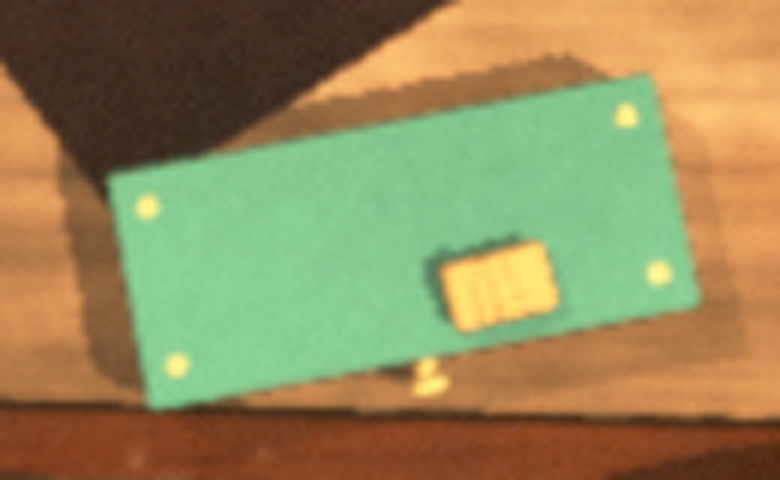

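The top view shows the chest's top-plate corners in the crop at (108,175), (650,74), (700,303) and (150,411). The wax cake is on the front half, and the knob is at (430,380).

```bash
cat > h.py <<'E'
import numpy as np
from scipy.spatial.transform import Rotation as Ro
from rig import telemetry, cams
def ray(c,u,v,z):
    R=np.array(c["R"]);t=np.array(c["t"]);o=-R.T@t
    d=R.T@np.array([(u-c["cx"])/c["fx"],(v-c["cy"])/c["fy"],1]); return o+d*(z-o[2])/d[2]
E
python3 - <<'E'
from h import *
import numpy as np
c=cams.read_camera("top"); s=cams.read_camera("scene")
P=[ray(c,270+(u+.5)/6-.5,190+(v+.5)/6-.5,.064)[:2] for u,v in((108,175),(650,74),(700,303),(150,411))]
print(np.round(P,4)); P=np.array(P); print("c",P.mean(0))
e=P[0]-P[1]; f=P[3]-P[2]; b=P[1]-P[2]; g=P[0]-P[3]
for w in(e,f,b,g): print(np.linalg.norm(w),np.degrees(np.arctan2(w[1],w[0])))
for n,u,v,z in(("pot",232,143,.057),("rustA",231,103,.05),("spA",418,145,.05),("spB",456,229,.045),("anvil",196,221,.014),("strips",310,154,.01)): print(n,ray(c,u,v,z).round(3))
for u,v in((364,183),(319,240)): print("scene",ray(s,u,v,.064).round(3))
E
```

```text
[[ 0.5104  0.0935]
 [ 0.5671 -0.1775]
 [ 0.4535 -0.2028]
 [ 0.3937  0.0689]]
c [ 0.48116622 -0.05445702]
0.2768354484588394 101.81730721157443
0.2782359620278071 102.40633235579479
0.11645672289695069 12.57526255161012
0.11930696775470946 11.891614004871375
pot [0.743 0.275 0.057]
rustA [0.874 0.286 0.05 ]
spA [ 0.748 -0.302  0.05 ]
spB [ 0.492 -0.416  0.045]
anvil [0.499 0.389 0.014]
strips [0.723 0.033 0.01 ]
scene [ 0.53  -0.19   0.064]
scene [0.464 0.143 0.064]
```

```bash
cat >> h.py <<'E'
C=np.array([.4812,-.0545,0]); YAW=12.1
Rc=Ro.from_euler('z',YAW,degrees=True)
def go(x,y,z,lean=30):
    o=telemetry.get_obs(); Rt=Ro.from_euler('xyz',o['ee_rot'],degrees=True)
    T=C+Rc.apply([x,y,z]); G=Rc*Ro.from_euler('y',lean,degrees=True)*Ro.from_euler('x',180,degrees=True)
    print('t',o['time'],'delta',Rt.inv().apply(T-o['eef_pos']).round(4),'rot',(Rt.inv()*G).as_rotvec(degrees=True).round(2),'radius',np.hypot(*T[:2]).round(3))
def now():
    o=telemetry.get_obs(); print('t',round(o['time'],2),'tcp chest mm',(1e3*Rc.inv().apply(o['eef_pos']-C)).round(1),'F chest',Rc.inv().apply(o['force']).round(1),'rot',o['ee_rot'].round(1))
E
python3 -c "
from h import *
now(); go(.13,-.099,.2)"
```

```text
t 0.2 tcp chest mm [-424.3 -469.6  230.7] F chest [ 0.6  0.9 -0.1] rot [-179.9    0.    15.3]
t 0.2 delta [ 0.5741 -0.3391  0.0311] rot [  0.77 -29.99   3.13] radius 0.641
```

```bash
python3 -m creep '{"rotation":[[0,0,0],[0,0,0],[0,0,0],[0,0,0],[0,0,0]],"delta_pos":[[0.04,-0.024,0],[0.08,-0.048,0],[0.12,-0.072,0],[0.16,-0.096,0],[0.2,-0.12,0]],"grip":[1,1,1,1,1]}'; python3 -m creep '{"rotation":[[0,0,0],[0,0,0],[0,0,0],[0,0,0],[0,0,0]],"delta_pos":[[0.04,-0.024,0],[0.08,-0.048,0],[0.12,-0.072,0],[0.16,-0.096,0],[0.2,-0.12,0]],"grip":[1,1,1,1,1]}'; python3 -c "
from h import *
now(); go(.13,-.099,.2)"
```

```text
time: 0.7
eef_pos: [0.3271, -0.4328, 0.2313]
ee_rot: [-180.0, 0.0, 15.3]
force: [0.4, 0.2, 1.7]
grip_width: 0.0122
grasp_force: 0.0
time: 1.2
eef_pos: [0.4883, -0.2644, 0.2314]
ee_rot: [180.0, -0.0, 15.3]
force: [1.4, -0.5, -0.2]
grip_width: -0.0001
grasp_force: 0.0
t 1.2 tcp chest mm [ -37.  -206.7  231.4] F chest [ 1.2 -0.8 -0.2] rot [180.   -0.   15.3]
t 1.2 delta [ 0.1728 -0.0983  0.0314] rot [  0.84 -30.     3.1 ] radius 0.641
```

```bash
python3 -m creep '{"rotation":[[0.2,-7.5,0.8],[0.4,-15,1.6],[0.6,-22.5,2.4],[0.84,-30,3.1],[0.84,-30,3.1]],"delta_pos":[[0.04,-0.024,0.006],[0.08,-0.048,0.012],[0.12,-0.072,0.02],[0.16,-0.09,0.026],[0.173,-0.098,0.031]],"grip":[1,1,1,1,1]}'; python3 -c "
from h import *
now(); go(.13,-.099,.2);go(.095,-.099,.0145);import cv2
for n in('top','scene'): cv2.imwrite(f'pics/{n}1.png',cams.read_camera(n)['color'][:,:,::-1])"
```

```text
time: 1.7
eef_pos: [0.6294, -0.1215, 0.1943]
ee_rot: [-179.7, 30.6, 12.5]
force: [0.4, -0.5, -1.1]
grip_width: 0.0004
grasp_force: 0.0
t 1.7 tcp chest mm [130.9 -96.5 194.3] F chest [ 0.3 -0.6 -1.1] rot [-179.7   30.6   12.5]
t 1.7 delta [-0.0037  0.0024 -0.0044] rot [-0.07  0.63  0.34] radius 0.641
t 1.7 delta [0.0607 0.003  0.173 ] rot [-0.07  0.63  0.34] radius 0.609
```

View pics/scene1.png

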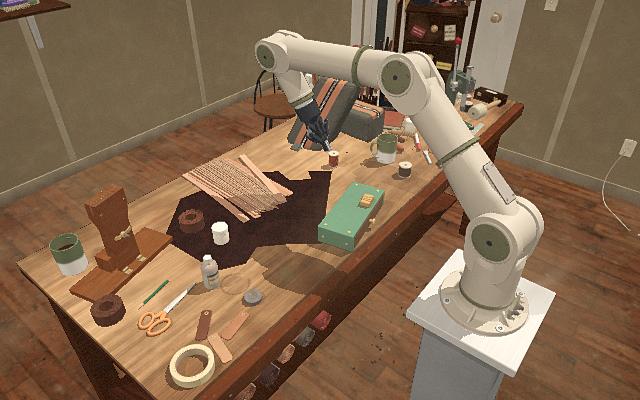

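The arm is leaned behind the chest, with the fingertip at about (325,148). The way down to the back edge is clear, so I'll descend.

```bash
python3 -m creep '{"rotation":[[0,0.6,0.3],[0,0.6,0.3],[0,0.6,0.3],[0,0.6,0.3],[0,0.6,0.3]],"delta_pos":[[0.015,0.001,0.043],[0.03,0.002,0.086],[0.045,0.003,0.13],[0.06,0.003,0.165],[0.06,0.003,0.165]],"grip":[1,1,1,1,1]}'; python3 -c "
from h import *
now(); go(.095,-.099,.0145); go(.0725,-.099,.0145);import cv2
c=cams.read_camera('top')['color'][150:250,250:420,::-1]; cv2.imwrite('pics/top2.png',cv2.resize(c,None,fx=4,fy=4,interpolation=2))"
```

```text
time: 2.3
eef_pos: [0.5948, -0.1362, 0.0227]
ee_rot: [180.0, 29.9, 11.8]
force: [-0.4, -0.3, -0.4]
grip_width: -0.0
grasp_force: 0.0
t 2.3 tcp chest mm [  93.9 -103.7   22.7] F chest [-0.4 -0.2 -0.4] rot [180.   29.9  11.8]
t 2.3 delta [ 0.005  -0.0047  0.0066] rot [-0.15 -0.06 -0.27] radius 0.609
t 2.3 delta [-0.0145 -0.0045  0.0179] rot [-0.15 -0.06 -0.27] radius 0.589
```

View pics/top2.png

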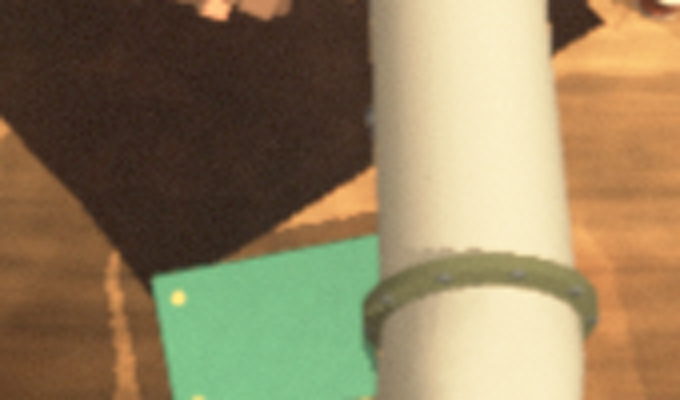

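The arm hides the tip in the top view, so I'll find the face by touch.

```bash
python3 -m creep '{"rotation":[[-0.15,0,-0.27],[-0.15,0,-0.27],[-0.15,0,-0.27],[-0.15,0,-0.27],[-0.15,0,-0.27]],"delta_pos":[[-0.001,-0.0045,0.008],[-0.006,-0.0045,0.013],[-0.0105,-0.0045,0.0156],[-0.0122,-0.0045,0.0166],[-0.0145,-0.0045,0.0179]],"grip":[1,1,1,1,1]}'; python3 -c "
from h import *
now()";  python3 -m creep '{"rotation":[[0,0,0],[0,0,0],[0,0,0]],"delta_pos":[[-0.0017,0,0.001],[-0.0026,0,0.0015],[-0.0026,0,0.0015]],"grip":[1,1,1]}'; python3 -c "
from h import *
now()"
```

```text
time: 2.85
eef_pos: [0.5775, -0.1353, 0.0199]
ee_rot: [179.8, 29.3, 12.1]
force: [0.1, -0.2, -0.3]
grip_width: -0.0001
grasp_force: 0.0
t 2.85 tcp chest mm [ 77.3 -99.2  19.9] F chest [ 0.1 -0.2 -0.3] rot [179.8  29.3  12.1]
time: 3.15
eef_pos: [0.5743, -0.1358, 0.019]
ee_rot: [179.8, 29.4, 12.1]
force: [0.6, -1.0, -1.1]
grip_width: -0.0
grasp_force: 0.0
t 3.15 tcp chest mm [ 74. -99.  19.] F chest [ 0.3 -1.1 -1.1] rot [179.8  29.4  12.1]
```

```bash
python3 -m creep '{"rotation":[[0,0,0],[0,0,0],[0,0,0]],"delta_pos":[[0.0007,0,0.0045],[-0.0007,0,0.0052],[-0.0007,0,0.0052]],"grip":[1,1,1]}'; python3 -c "
from h import *
now()";  python3 -m creep '{"rotation":[[0,0,0],[0,0,0],[0,0,0]],"delta_pos":[[-0.0017,0,0.001],[-0.0026,0,0.0015],[-0.0026,0,0.0015]],"grip":[1,1,1]}'; python3 -c "
from h import *
now()"; python3 -m creep '{"rotation":[[0,0,0],[0,0,0],[0,0,0]],"delta_pos":[[-0.0017,0,0.001],[-0.0026,0,0.0015],[-0.0026,0,0.0015]],"grip":[1,1,1]}'; python3 -c "
from h import *
now()"
```

```text
time: 3.45
eef_pos: [0.5709, -0.1364, 0.0144]
ee_rot: [179.9, 29.4, 12.1]
force: [-0.8, -1.1, -1.0]
grip_width: 0.0003
grasp_force: 0.0
t 3.45 tcp chest mm [ 70.5 -98.9  14.4] F chest [-1.  -0.9 -1. ] rot [179.9  29.4  12.1]
time: 3.75
eef_pos: [0.5682, -0.1371, 0.0148]
ee_rot: [179.8, 29.4, 12.1]
force: [0.3, 0.9, -0.3]
grip_width: 0.0002
grasp_force: 0.0
t 3.75 tcp chest mm [ 67.8 -99.   14.8] F chest [ 0.5  0.8 -0.3] rot [179.8  29.4  12.1]
time: 4.05
eef_pos: [0.5678, -0.1371, 0.0149]
ee_rot: [179.8, 29.1, 12.1]
force: [8.2, 0.1, -2.2]
grip_width: 0.0004
grasp_force: 4.3
t 4.05 tcp chest mm [ 67.3 -98.9  14.9] F chest [ 8.1 -1.6 -2.2] rot [179.8  29.1  12.1]
```

Contact at TCP x≈67.3 mm in the chest frame, with about 3.5 N/mm of stiffness. I'll slide along +y (tool -y) in 16 mm steps, keeping a light press.

```bash
n='from h import *;now()'; python3 -m creep '{"rotation":[[0,0,0],[0,0,0],[0,0,0],[0,0,0]],"delta_pos":[[0,-0.005,0],[0,-0.011,0],[0,-0.016,0],[0,-0.016,0]],"grip":[1,1,1,1]}' >/dev/null; python3 -c "$n"
python3 -m creep '{"rotation":[[0,0,0],[0,0,0],[0,0,0],[0,0,0]],"delta_pos":[[0,-0.005,0],[0,-0.011,0],[0,-0.016,0],[0,-0.016,0]],"grip":[1,1,1,1]}' >/dev/null; python3 -c "$n"
python3 -m creep '{"rotation":[[0,0,0],[0,0,0],[0,0,0],[0,0,0]],"delta_pos":[[0,-0.005,0],[0,-0.011,0],[0,-0.016,0],[0,-0.016,0]],"grip":[1,1,1,1]}' >/dev/null; python3 -c "$n"
```

```text
t 4.45 tcp chest mm [ 67.3 -83.8  15.4] F chest [ 8.6 -3.5  0.2] rot [179.7  29.   12. ]
t 4.85 tcp chest mm [ 67.3 -67.8  15.4] F chest [ 8.8 -3.3  0.6] rot [179.7  29.1  12. ]
t 5.25 tcp chest mm [ 67.3 -51.9  15.4] F chest [ 8.3 -3.5  0.9] rot [179.7  29.   12. ]
```

Still on the smooth face, and the yaw estimate is holding up. Continuing.

```bash
n='from h import *;now()'; python3 -m creep '{"rotation":[[0,0,0],[0,0,0],[0,0,0],[0,0,0]],"delta_pos":[[0,-0.005,0],[0,-0.011,0],[0,-0.016,0],[0,-0.016,0]],"grip":[1,1,1,1]}' >/dev/null; python3 -c "$n"
python3 -m creep '{"rotation":[[0,0,0],[0,0,0],[0,0,0],[0,0,0]],"delta_pos":[[0,-0.005,0],[0,-0.011,0],[0,-0.016,0],[0,-0.016,0]],"grip":[1,1,1,1]}' >/dev/null; python3 -c "$n"
```

```text
t 5.65 tcp chest mm [ 67.3 -36.   15.3] F chest [ 8.1 -3.4  0.4] rot [179.7  29.   12. ]
t 6.05 tcp chest mm [ 67.3 -20.   15.2] F chest [ 7.9 -3.7 -0.1] rot [179.7  29.   12. ]
```

```bash
n='from h import *;now()'; python3 -m creep '{"rotation":[[0,0,0],[0,0,0],[0,0,0],[0,0,0]],"delta_pos":[[0,-0.005,0],[0,-0.011,0],[0,-0.016,0],[0,-0.016,0]],"grip":[1,1,1,1]}' >/dev/null; python3 -c "$n"
python3 -m creep '{"rotation":[[0,0,0],[0,0,0],[0,0,0],[0,0,0]],"delta_pos":[[0,-0.005,0],[0,-0.011,0],[0,-0.016,0],[0,-0.016,0]],"grip":[1,1,1,1]}' >/dev/null; python3 -c "$n"
```

```text
t 6.45 tcp chest mm [67.3 -4.  15.2] F chest [ 8.1 -4.1  0.1] rot [179.7  29.   12. ]
t 6.85 tcp chest mm [67.3 11.9 15.1] F chest [ 7.8 -3.5 -0.2] rot [179.7  29.   12. ]
```

```bash
n='from h import *;now()'; python3 -m creep '{"rotation":[[0,0,0],[0,0,0],[0,0,0],[0,0,0]],"delta_pos":[[0,-0.005,0],[0,-0.011,0],[0,-0.016,0],[0,-0.016,0]],"grip":[1,1,1,1]}' >/dev/null; python3 -c "$n"
python3 -m creep '{"rotation":[[0,0,0],[0,0,0],[0,0,0],[0,0,0]],"delta_pos":[[0,-0.005,0],[0,-0.011,0],[0,-0.016,0],[0,-0.016,0]],"grip":[1,1,1,1]}' >/dev/null; python3 -c "$n"
```

```text
t 7.25 tcp chest mm [65.5 29.4 14.9] F chest [ 0.3  0.2 -0.5] rot [179.8  29.3  12.1]
t 7.65 tcp chest mm [64.6 46.6 14.2] F chest [-0.6  0.7 -0.4] rot [179.9  29.4  12.2]
```

The tip dropped into the notch: it's free of force at y≈29 to 47. I'll go to the middle (y≈38) and press in.

```bash
n='from h import *;now()'; python3 -m creep '{"rotation":[[0,0,0],[0,0,0],[0,0,0],[0,0,0],[0,0,0]],"delta_pos":[[0,0.0043,0],[0,0.0086,0],[0,0.0086,0],[-0.0017,0.0086,0.001],[-0.0035,0.0086,0.002]],"grip":[1,1,1,1,1]}' >/dev/null; python3 -c "$n"
python3 -m creep '{"rotation":[[0,0,0],[0,0,0],[0,0,0],[0,0,0],[0,0,0]],"delta_pos":[[-0.0014,0,0.0008],[-0.0028,0,0.0016],[-0.0042,0,0.0024],[-0.0056,0,0.0032],[-0.0056,0,0.0032]],"grip":[1,1,1,1,1]}' >/dev/null; python3 -c "$n"
```

```text
t 8.15 tcp chest mm [60.5 36.4 14.3] F chest [ 1.1  0.2 -0.4] rot [179.9  29.4  12.1]
t 8.65 tcp chest mm [55.2 36.5 14.4] F chest [ 5.2  0.  -2.1] rot [179.8  29.3  12.1]
```

Touched the key at 60.5; it's moving at about 5 N. I'll press on to the stop.

```bash
n='from h import *;now()'; python3 -m creep '{"rotation":[[0,0,0],[0,0,0],[0,0,0],[0,0,0],[0,0,0]],"delta_pos":[[-0.0014,0,0.0008],[-0.0028,0,0.0016],[-0.0042,0,0.0024],[-0.0042,0,0.0024],[-0.0042,0,0.0024]],"grip":[1,1,1,1,1]}' >/dev/null; python3 -c "$n"
```

```text
t 9.15 tcp chest mm [54.  36.5 14.6] F chest [17.3 -1.3 -5.3] rot [179.8  28.8  12.1]
```

The key is hard against its stop: 17 N, with 6.3 mm of travel. Drawing back.

```bash
n='from h import *;now()'; python3 -m creep '{"rotation":[[0,0,0],[0,0,0],[0,0,0],[0,0,0],[0,0,0]],"delta_pos":[[0.0087,0,-0.005],[0.0217,0,-0.0125],[0.035,0,-0.02],[0.02,0,-0.055],[0.005,0,-0.09]],"grip":[1,1,1,1,1]}' >/dev/null; python3 -c "$n"
python3 -m creep '{"rotation":[[0,0,0],[0,0,0],[0,0,0],[0,0,0],[0,0,0]],"delta_pos":[[0,0,-0.03],[0,0,-0.05],[0,0,-0.05],[0,0,-0.05],[0,0,-0.05]],"grip":[1,1,1,1,1]}' >/dev/null; python3 -c "$n
import cv2
c=cams.read_camera('scene')['color'][140:270,240:440,::-1]; cv2.imwrite('pics/s3.png',cv2.resize(c,None,fx=4,fy=4,interpolation=2))"
```

```text
t 9.65 tcp chest mm [96.7 37.1 89.7] F chest [ 1.4 -0.3  0.7] rot [179.9  29.7  12.1]
t 10.15 tcp chest mm [121.4  36.8 132.4] F chest [ 0.4  0.8 -0.8] rot [179.9  29.6  12.1]
```

View pics/s3.png

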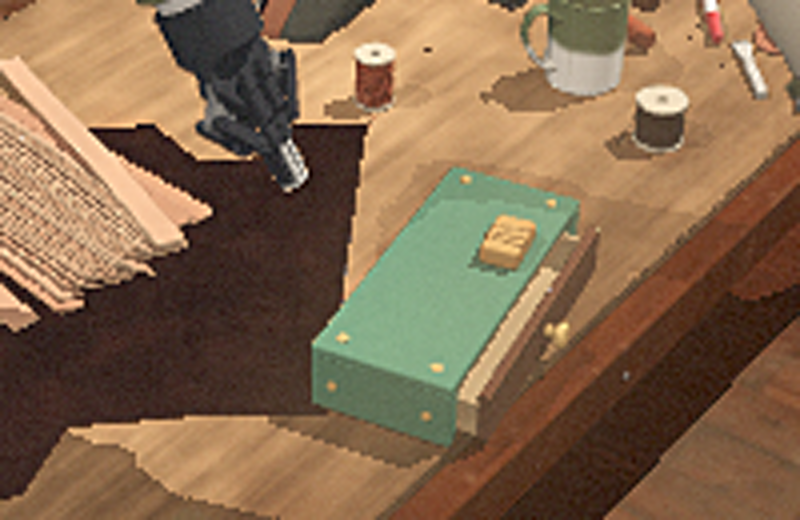

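The drawer stands open at crop (530,340), the gripper is clear at (290,180), and the wax cake and spools look undisturbed.

```bash
python3 -c "
from rig import ticket; print(ticket.hand_in())"
```

```text
the job is handed in; nothing more can be done
None
```

Job handed in with no verdict returned: I found the notch about 37 mm left of the middle of the chest's back edge, pressed the key to its stop (about 6 mm), saw the drawer spring ajar, and drew the arm back clear without touching the drawer or moving any of the loose things as far as the pictures show.

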